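# Put the paint jars away in their stands

### The arm

A 6-joint arm with a two-finger parallel gripper is mounted at the origin on the work surface. World frame = base frame: x ahead of the robot, y to its left, z up, the work surface at z = 0. Lengths are in m, angles in rad, forces in N, time in s.
With the tool pointing down it reaches from about 0.4 to 0.925 m from the base axis. Payload 3.4 kg.
Tool frame: the origin (TCP) lies between the finger pads; the fingertips stand 22 mm ahead of it and the grasp point (between the pads) lies 3 mm ahead of it (ctrl.finger_overhang is the distance from the TCP to the fingertips, in m); z points along the fingers, y is the line along which they close (so a half turn about z gives the same grasp; the last joint's range is limited). The gripper opens to 85 mm and grips with 20 to 120 N. Pads are 22 mm wide; open, the fingers measure 114 mm over their backs; the gripper's body (76 mm by 85 mm) begins 54 mm behind the grasp point. The pads swing forward as they close: fully open they stand 13 mm farther back than shut.
Start: joints at [-1.306, 0.307, 1.506, -0, 1.328, -0.073], TCP at [0.191, -0.543, 0.253] pointing down, gripper open.
Joint ranges: [-3.12, 3.12], [-1.05, 2.28], [0.14, 2.33], [-1.42, 4.57], [0.1, 2.73], [-2.68, 2.68]. Speed limits (rad/s): [2.57, 2.57, 3.14, 3.14, 3.14, 3.14].

### API

Orientations are given as [roll, pitch, yaw] about the fixed x, y, z axes, in that order (R = Rz(yaw) Ry(pitch) Rx(roll)).
In Python, from station import ctrl gives the robot as it stands.
- The arm moves only by the tool servo_tool, never from a script. Its argument "commands" is a list that holds one entry, the list of rows, each a list of 4 numbers: the shift along the tool's x, y, z in cm, then the turn about the tool's z in rad. A call has 1 to 10 rows; each row is the pose to reach, as a shift and turn from the pose commanded when the call began, along the tool's axes at that moment; what a row does not reach only later rows make up. A row lasts 1/12 s, in which the tool goes at most 41.7 mm and 7.16 degrees, less where a joint would pass 70% of its speed; a pose out of reach is approached as far as the arm can. A call with a gripper value outside its range is refused whole. "grip" is the opening, from 0 (shut) to 1 (fully open), set as the call begins (left out, the last holds). The fingers move at their own pace and stop on an object; the grip force is fixed at half the most. Time passes only in rows, so rows that repeat a pose let the fingers close. It gives the time, the measured TCP pose, the force, the opening and the grip force at its end, in the units of the state.
- ctrl.sense(): the state, without advancing time (a new reading comes with each control period).
- ctrl.capture(name): name is "scene" or "top" or "wrist"; returns the picture (400x640x3 uint8, blue, green, red); there is no depth.
- ctrl.camera_info(name): a dict with "vertical_fov" (degrees; the focal length in pixels is half the picture's height over the tangent of half this angle, whatever the lens; pixels are square), "cx", "cy" (the principal point, pixels), "R" (3x3) and "t" (3): a world point X has camera coordinates R X + t. Camera axes: x right, y down, z forward; pixel columns grow to the right and rows downward; lengths in m; the calibration is good to about 2 mm. A picture is of the moment at which its call begins: read the wrist's pose just before it. camera_info takes no time and is no camera call; for the wrist camera it gives the pose at the moment of the call.
- ctrl.close_job(): hands the job in; it is judged then, once.
The state is a dict: "time_s": time; "qpos": joint angles; "joint_vel": joint speeds; "effort": joint torques, N m; "eef_pos": TCP position; "eef_rot": TCP orientation; "contact_force": force on the tool from outside, world axes, zero at the start; "moment": the same for the moment, N m; "opening": opening from 0.0 (shut) to 1.0 (fully open); "gripper_force": force on a finger pad.
Only numpy, scipy, OpenCV 4.12 (cv2) and the standard library are available. Lean on these libraries where they do the work, as an engineer would, in place of code of your own. Each camera call takes 0.05 s, during which the arm holds its last target. There are 200 camera calls.

### The job

Clear up the painter's table: put the four closed paint jars into the four wooden jar stands, each in the stand of its own size (narrowest jar in the smallest recess, and so on up to the widest jar in the largest), set down gently, standing upright on the floor of its recess. Go by the jars' width, not their height, and leave the open cup and the paint tube where they are.

Things in the scene. Friction and masses are not known exactly. Their poses are not given: they have to be found in the camera images.
- jar_1: The narrowest closed paint jar: an upright rigid round jar, all white, with a white screw lid set off by a thin groove, 32 mm in diameter from foot to lid, 66 mm tall including the lid (16 mm), about 60 g. Loose, standing on the table. Origin at the centre of its underside, z axis up.
- jar_2: The second narrowest closed paint jar: an upright rigid round jar, all white, with a white screw lid set off by a thin groove, 42 mm in diameter from foot to lid, 54 mm tall including the lid (16 mm), about 85 g. Loose, standing on the table. Origin at the centre of its underside, z axis up.
- jar_3: The second widest closed paint jar: an upright rigid round jar, all white, with a white screw lid set off by a thin groove, 52 mm in diameter from foot to lid, 70 mm tall including the lid (16 mm), about 180 g. Loose, standing on the table. Origin at the centre of its underside, z axis up.
- jar_4: The widest closed paint jar: an upright rigid round jar, all white, with a white screw lid set off by a thin groove, 62 mm in diameter from foot to lid, 60 mm tall including the lid (16 mm), about 210 g. Loose, standing on the table. Origin at the centre of its underside, z axis up.
- stand_1: Jar stand, the smallest of four: a square light-wood block 66 x 66 mm, 18 mm high, fixed to the table, with one central round recess 48 mm in diameter and 12 mm deep (recess floor 6 mm above the table, rim at 18 mm). For the 32 mm jar. Origin at the centre of the block's underside, under the recess's centre; z axis up, x and y along the sides.
- stand_2: Jar stand, the second smallest of four: a square light-wood block 76 x 76 mm, 18 mm high, fixed to the table, with one central round recess 58 mm in diameter and 12 mm deep (recess floor 6 mm above the table, rim at 18 mm). For the 42 mm jar. Origin at the centre of the block's underside, under the recess's centre; z axis up, x and y along the sides.
- stand_3: Jar stand, the second largest of four: a square light-wood block 86 x 86 mm, 18 mm high, fixed to the table, with one central round recess 68 mm in diameter and 12 mm deep (recess floor 6 mm above the table, rim at 18 mm). For the 52 mm jar. Origin at the centre of the block's underside, under the recess's centre; z axis up, x and y along the sides.
- stand_4: Jar stand, the largest of four: a square light-wood block 96 x 96 mm, 18 mm high, fixed to the table, with one central round recess 78 mm in diameter and 12 mm deep (recess floor 6 mm above the table, rim at 18 mm). For the 62 mm jar. Origin at the centre of the block's underside, under the recess's centre; z axis up, x and y along the sides.
- cup: Bystander: open grey enamelled cup without lid or handle, about 72 mm across the rim, 70 mm tall, standing loose on the table. Origin at the centre of its underside.
- tube: Bystander: plain metal paint tube with a black cap, lying loose on the table, 110 mm long, up to 38 mm wide, 33 mm high. Origin on the table under its middle; x axis along the tube towards the cap.
Not all that is in view belongs to the job. What is shaped like the stand_3 but grey is not meant.

How it is judged:
At the end, for the whole second after the job is handed in: Each jar is at rest (under 20 mm/s) and upright (within 0.1 rad) in the stand of its own size, its axis within 11 mm of the stand's centre and its underside 3 to 9 mm above the table, that is on the recess floor (horizontal distance between jar_1 and stand_1 below 0.011 m and z of jar_1 in the frame of stand_1 between 0.003 and 0.009 m and angle between each of jar_1, jar_2, jar_3, jar_4's own z axis and vertical below 0.1 rad and linear speed of each of jar_1, jar_2, jar_3, jar_4 below 0.02 m/s and horizontal distance between jar_2 and stand_2 below 0.011 m and z of jar_2 in the frame of stand_2 between 0.003 and 0.009 m and horizontal distance between jar_3 and stand_3 below 0.011 m and z of jar_3 in the frame of stand_3 between 0.003 and 0.009 m and horizontal distance between jar_4 and stand_4 below 0.011 m and z of jar_4 in the frame of stand_4 between 0.003 and 0.009 m); the robot touches nothing.
It fails at once if the open cup is moved more than 25 mm from where it stood (distance of cup from where it was at the start of the episode above 0.025 m).
It fails at once if the paint tube is moved more than 25 mm from where it stood (distance of tube from where it was at the start of the episode above 0.025 m).
It fails at once if a jar is dropped or thrown into its stand (faster than 0.6 m/s when less than 24 mm above the recess floor) ((horizontal distance between jar_1 and stand_1 below 0.03 m and z of jar_1 in the frame of stand_1 below 0.03 m and linear speed of jar_1 above 0.6 m/s) or (horizontal distance between jar_2 and stand_2 below 0.03 m and z of jar_2 in the frame of stand_2 below 0.03 m and linear speed of jar_2 above 0.6 m/s) or (horizontal distance between jar_3 and stand_3 below 0.03 m and z of jar_3 in the frame of stand_3 below 0.03 m and linear speed of jar_3 above 0.6 m/s) or (horizontal distance between jar_4 and stand_4 below 0.03 m and z of jar_4 in the frame of stand_4 below 0.03 m and linear speed of jar_4 above 0.6 m/s)).
It also fails if it takes over 128 s, if anything falls off the work surface, if the arm or the gripper's body presses on something with over 40 N, if the wrist force passes 120 N, or if a joint passes its speed limit or range.

## Working session

There is one attempt and no reset: what is moved stays moved. The work goes in short steps, Python scripts to look and compute and a tool call to move; the robot and the scene stay as the last step left them, time stands still between calls to the robot, and variables do not carry over. Pictures are saved under pics/ and viewed, at most 14 in all, crops included, and the job is handed in when it is done.

Besides the shell and the picture viewer there is one more tool, called after "Request:" as name(argument=value, ...) on one line, values as JSON. servo_tool: Moves the arm, as the interface text tells. Its arguments: {"type":"object","properties":{"commands":{"type":"array"},"grip":{"type":"number"}},"required":["commands"]}

```bash
mkdir -p pics
python3 - <<'E'
from station import ctrl
import cv2
for n in("top","scene"):
    im=ctrl.capture(n); cv2.imwrite(f"pics/{n}0.png",im)
    c=ctrl.camera_info(n); print(n,c)
s=ctrl.sense(); print(s['eef_pos'],s['eef_rot'],s['opening'],s['time_s'])
print(ctrl.camera_info("wrist"))
E
```

```text
top {'vertical_fov': 51.98165614103859, 'cx': 314.8152962679299, 'cy': 195.88883112978033, 'R': array([[ 0.02541103, -0.99942562, -0.02242125],
       [-0.99066091, -0.02217002, -0.13453419],
       [ 0.13395984,  0.02563051, -0.99065526]]), 't': array([-0.00432767,  0.45333085,  1.02959505])}
scene {'vertical_fov': 48.5509390488256, 'cx': 318.46826548102695, 'cy': 204.30301638923686, 'R': array([[-0.12477285,  0.99203653, -0.01718288],
       [ 0.58638815,  0.0597605 , -0.80782276],
       [-0.80036284, -0.11087018, -0.58917496]]), 't': array([ 0.05869208, -0.24656519,  1.70027725])}
[ 0.19035738 -0.541938    0.25247549] [-3.13974240e+00 -1.34435184e-04  3.37782041e-01] 0.9993633587618521 0.1
{'vertical_fov': 66.31839626263334, 'cx': 315.38164545422984, 'cy': 199.71041539841553, 'R': array([[ 0.33162262, -0.94340982, -0.00208654],
       [-0.90156463, -0.31756327,  0.29382782],
       [-0.27786266, -0.0955588 , -0.95585609]]), 't': array([-0.57543686, -0.03799829,  0.37959205])}
```

View pics/top0.png

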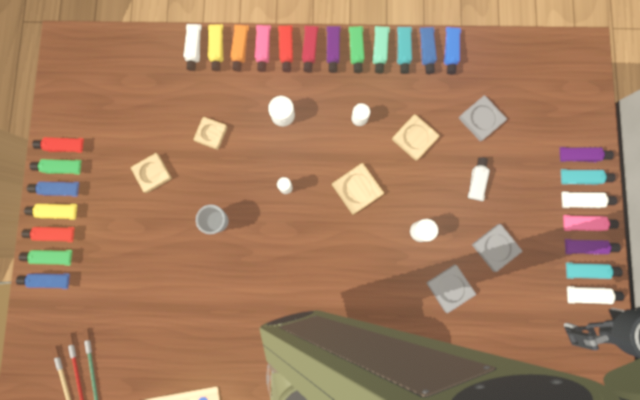

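View pics/scene0.png

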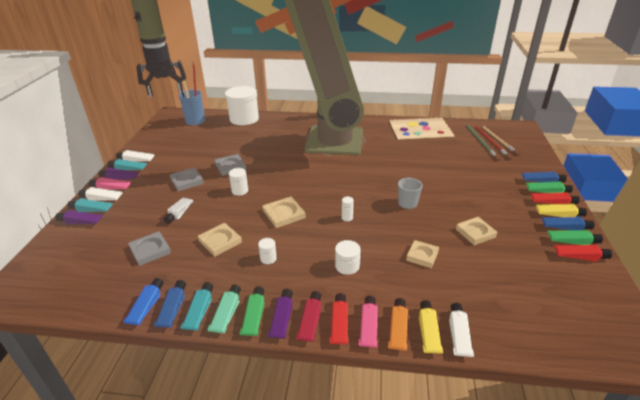

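The candidates in the top view are:
- **Jars:** white round ones at (282,110), (361,114), (285,185) and (424,230). The white tubes at the table edges, the white tube with a black cap at (480,180) and the large white pot by the base are not jars.
- **Stands:** wooden ones at (210,133), (151,172), (416,137) and (358,188). The grey blocks at (483,118), (497,247) and (452,288) are decoys.
- **Bystanders:** cup at (211,219) and tube at (480,180).

Next I'll measure them and check with a close crop.

```bash
cat > h.py <<'E'
import numpy as np, cv2
def ray(ci,u,v):
    f=200/np.tan(np.radians(ci['vertical_fov']/2))
    d=ci['R'].T@np.array([(u-ci['cx'])/f,(v-ci['cy'])/f,1]); return -ci['R'].T@ci['t'],d
def onz(ci,u,v,z):
    o,d=ray(ci,u,v); return o+d*(z-o[2])/d[2]
def proj(ci,X):
    f=200/np.tan(np.radians(ci['vertical_fov']/2)); c=ci['R']@np.array(X)+ci['t']
    return np.array([ci['cx']+f*c[0]/c[2],ci['cy']+f*c[1]/c[2]])
def blobs(im,kind,amin=60):
    hsv=cv2.cvtColor(im,cv2.COLOR_BGR2HSV)
    m=cv2.inRange(hsv,(0,0,165),(180,60,255)) if kind=='white' else cv2.inRange(hsv,(10,60,130),(28,175,255))
    cs,_=cv2.findContours(m,cv2.RETR_EXTERNAL,cv2.CHAIN_APPROX_NONE); out=[]
    for c in cs:
        a=cv2.contourArea(c)
        if a>amin:
            M=cv2.moments(cv2.convexHull(c)); out.append((M['m10']/M['m00'],M['m01']/M['m00'],a,c))
    return out
E
python3 - <<'E'
from station import ctrl
import cv2,numpy as np
from h import *
for n in("top","scene"):
    im=cv2.imread(f"pics/{n}0.png"); ci=ctrl.camera_info(n)
    for k,z in(("white",.03),("wood",.015)):
        for u,v,a,c in blobs(im,k):
            p=onz(ci,u,v,z); 
            if not(.2<p[0]<.95 and abs(p[1])<.6): continue
            (_,_),(w,h),ang=cv2.minAreaRect(c)
            s=np.linalg.norm(onz(ci,u+1,v,z)-p)
            q=cv2.minAreaRect(np.float32([onz(ci,*x[0],z)[:2]*1000 for x in c]))
            print(n,k,np.round([u,v,a],1),p.round(4)[:2],"mm",np.round([w*s*1000,h*s*1000],0),"rect",np.round(q[1],0),round(q[2],1))
im=cv2.imread("pics/top0.png")[80:260,120:520]; cv2.imwrite("pics/crop0.png",cv2.resize(im,(800,360),interpolation=cv2.INTER_CUBIC))
E
```

```text
top white [454.5 297.5 516. ] [ 0.2065 -0.3469] mm [51. 88.] rect [49. 89.] 33.3
top white [493.  239.4 554.5] [ 0.3527 -0.4461] mm [59. 90.] rect [57. 91.] 37.3
top white [424.  230.1 503. ] [ 0.3718 -0.2733] mm [56. 71.] rect [56. 71.] 1.4
top white [210.  219.1 648.5] [0.387  0.2755] mm [73. 73.] rect [72. 73.] 1.4
top white [284.2 185.  180. ] [0.4802 0.0869] mm [42. 36.] rect [42. 37.] 1.9
top white [478.4 182.6 526.5] [ 0.4972 -0.4137] mm [45. 89.] rect [44. 92.] 77.3
top white [360.2 113.9 317. ] [ 0.6752 -0.1084] mm [47. 60.] rect [47. 63.] 72.7
top white [ 482.1  118.  1091. ] [ 0.67  -0.428] mm [87. 91.] rect [87. 94.] 41.5
top white [281.3 110.3 610. ] [0.6817 0.1018] mm [80. 69.] rect [83. 69.] 2.3
top white [192.2  42.4 522.5] [0.8708 0.3537] mm [ 45. 103.] rect [108.  45.] 0.1
top wood [3.15500e+02 1.96700e+02 2.21407e+05] [0.4534 0.005 ] mm [1046. 1676.] rect [1076. 1792.] 0.6
scene white [461.1 334.2 736. ] [0.8906 0.3551] mm [97. 41.] rect [ 40. 116.] 87.9
scene white [347.5 256.4 710. ] [0.6778 0.1012] mm [84. 64.] rect [123.  65.] 6.0
scene white [267.3 250.2 361.5
[... 969 characters left out ...]
.] 89.3
scene wood [199.6 263.3 108. ] [ 0.7277 -0.2752] mm [99. 13.] rect [103.  17.] 87.4
scene wood [ 492.2  229.1 1039. ] [0.5082 0.4909] mm [236.  89.] rect [146. 207.] 9.1
scene wood [131.9 214.4 166.5] [ 0.5479 -0.5471] mm [162.  15.] rect [165.  23.] 89.4
scene wood [225.1 205.7 127. ] [ 0.4773 -0.2835] mm [153.  16.] rect [161.  25.] 86.5
scene wood [ 204.5  244.  6224.5] [ 0.6537 -0.2876] mm [1099.  216.] rect [ 341. 1036.] 4.1
scene wood [216.4 183.2 142. ] [ 0.3594 -0.3483] mm [ 29. 108.] rect [ 53. 110.] 5.7
scene wood [ 330.   207.7 4391.5] [0.4553 0.033 ] mm [722. 154.] rect [710. 259.] 89.0
scene wood [ 423.   183.8 2528. ] [0.2971 0.3156] mm [740. 119.] rect [736. 214.] 88.2
```

View pics/crop0.png

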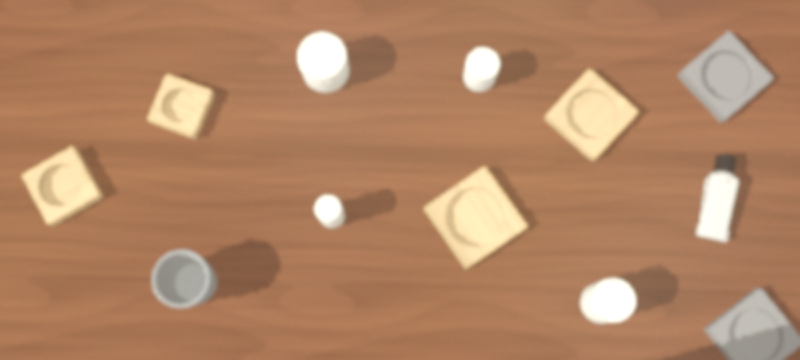

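The crop confirms the choice. In crop pixels the jars are jar_4 (323,62), jar_2 (482,69), jar_1 (329,211) and jar_3 (608,300). The wooden stands are at (181,105), (62,185), (592,114) and (476,217). The grey ones are decoys.

Run:
```python
from station import ctrl
import cv2,numpy as np
from h import *
T=ctrl.camera_info("top");S=ctrl.camera_info("scene")
im=cv2.imread("pics/top0.png");si=cv2.imread("pics/scene0.png")
bt=blobs(im,'white');bs=blobs(si,'white')
near=lambda B,p:min(B,key=lambda b:np.hypot(b[0]-p[0],b[1]-p[1]))
for j,(p,q,h) in {1:((284,185),(347,208),.066),2:((360,114),(267,250),.054),3:((424,230),(238,181),.07),4:((281,110),(347,256),.06)}.items():
    a=near(bt,p);b=near(bs,q)
    P=onz(T,a[0],a[1],h/2);Q=onz(S,b[0],b[1],h/2)
    print("jar",j,P[:2].round(4),Q[:2].round(4))
hsv=cv2.cvtColor(im,cv2.COLOR_BGR2HSV)
for p in((210,133),(151,172),(416,137),(358,188),(300,150)): print(hsv[p[1],p[0]],end=' ')
def rects(im,ci,pix,n):
    m=cv2.inRange(cv2.cvtColor(im,cv2.COLOR_BGR2HSV),(8,30,175),(30,150,255)); m[:70]=0
    m=cv2.morphologyEx(m,cv2.MORPH_CLOSE,np.ones((5,5)))
    cs,_=cv2.findContours(m,cv2.RETR_EXTERNAL,cv2.CHAIN_APPROX_NONE)
    for p in pix:
        for c in cs:
            if cv2.pointPolygonTest(c,p,False)>=0:
                M=cv2.moments(c);u,v=M['m10']/M['m00'],M['m01']/M['m00']
                q=cv2.minAreaRect(np.float32([onz(ci,*x[0],.018)[:2]*1000 for x in c]))
                print(n,p,"cen",onz(ci,u,v,.015)[:2].round(4),"rect",np.round(q[0],1),np.round(q[1],0),round(q[2],1))
rects(im,T,((210,133),(151,172),(416,137),(358,188)),"top")
rects(si,S,((423,254),(477,231),(220,240),(284,212)),"scene")
```

```text
jar 1 [0.4798 0.0866] [0.4756 0.0862]
jar 2 [ 0.6763 -0.1086] [ 0.6733 -0.1086]
jar 3 [ 0.3715 -0.2721] [ 0.3689 -0.2694]
jar 4 [0.6817 0.1018] [0.6778 0.1012]
[ 22  70 255] [ 22  72 255] [ 20  75 255] [ 23  64 255] [ 12 119 175] top (210, 133) cen [0.6256 0.4903] rect [632.5 555.5] [591. 187.] 75.9
top (151, 172) cen [0.501  0.4653] rect [491.6 489.2] [122. 203.] 11.8
top (416, 137) cen [ 0.5468 -0.0896] rect [542.7 -78. ] [1299.  469.] 83.6
top (358, 188) cen [ 0.5468 -0.0896] rect [542.7 -78. ] [1299.  469.] 83.6
scene (423, 254) cen [0.6228 0.2957] rect [625.7 294.6] [69. 73.] 70.4
scene (477, 231) cen [0.5131 0.4507] rect [516.8 447.1] [91. 85.] 31.3
scene (220, 240) cen [ 0.6263 -0.2526] rect [ 627.4 -251.4] [105.  90.] 46.8
scene (284, 212) cen [ 0.4857 -0.1006] rect [487.6 -99.7] [118. 100.] 34.9
```

Run:
```python
from station import ctrl
import cv2,numpy as np
from h import *
for n,pix,V in(("top",((210,133),(151,172),(416,137),(358,188)),215),("scene",((423,254),(477,231),(220,240),(284,212)),175)):
    ci=ctrl.camera_info(n);im=cv2.imread(f"pics/{n}0.png")
    m=cv2.inRange(cv2.cvtColor(im,cv2.COLOR_BGR2HSV),(8,30,V),(30,150,255))
    m=cv2.morphologyEx(m,cv2.MORPH_OPEN,np.ones((3,3)))
    cs,_=cv2.findContours(m,cv2.RETR_EXTERNAL,cv2.CHAIN_APPROX_NONE)
    for p in pix:
        for c in cs:
            if cv2.pointPolygonTest(c,p,False)>=0:
                M=cv2.moments(c);u,v=M['m10']/M['m00'],M['m01']/M['m00']
                q=cv2.minAreaRect(np.float32([onz(ci,*x[0],.018)[:2]*1000 for x in c]))
                print(n,p,"cen",onz(ci,u,v,.015)[:2].round(4),"rect",np.round(q[0],1),np.round(q[1],0),round(q[2],1))
print(ctrl.finger_overhang)
```

```text
top (210, 133) cen [0.6214 0.2959] rect [620.8 294.9] [70. 70.] 70.5
top (151, 172) cen [0.5088 0.4493] rect [508.8 448.1] [80. 79.] 31.9
top (416, 137) cen [ 0.6197 -0.2554] rect [ 619.1 -254.9] [88. 93.] 48.0
top (358, 188) cen [ 0.4784 -0.1038] rect [ 478.3 -103.1] [99. 99.] 35.7
scene (423, 254) cen [0.6226 0.2956] rect [624.8 294.9] [69. 71.] 70.4
scene (477, 231) cen [0.515  0.4481] rect [515.4 448.6] [91. 82.] 30.2
scene (220, 240) cen [ 0.6262 -0.2525] rect [ 627.4 -251.4] [105.  90.] 46.8
scene (284, 212) cen [ 0.4882 -0.1026] rect [487.6 -99.7] [118. 100.] 34.9
0.022
```

Request:
servo_tool(commands=[[[0,0,0,0.12],[0,0,0,0.24],[0,0,0,0.338],[0,0,0,0.338]]])

```text
time_s: 0.43
eef_pos: [0.1904, -0.5422, 0.2528]
eef_rot: [-3.14, 0.0, -0.003]
contact_force: [-0.3, -0.1, 0.1]
opening: 0.994
gripper_force: 0.0
```

Request:
servo_tool(commands=[[[18,-27,0,0],[18,-27,0,0],[18,-27,0,0],[18,-27,0,0],[18,-27,0,0],[18,-27,0,0],[18,-27,0,0],[18,-27,0,0],[18,-27,0,0],[18,-27,0,0]]], grip=1)

```text
time_s: 1.27
eef_pos: [0.3712, -0.271, 0.2533]
eef_rot: [3.142, 0.0, 0.006]
contact_force: [0.3, 0.1, -0.3]
opening: 0.998
gripper_force: 0.0
```

```bash
cat > w.py <<'E'
from station import ctrl
import cv2,sys
from h import *
# wrist look: list white blobs with their position at height z
n,z=sys.argv[1],float(sys.argv[2])
s=ctrl.sense();ci=ctrl.camera_info("wrist");im=ctrl.capture("wrist");cv2.imwrite(f"pics/{n}.png",im)
print(s['time_s'],s['eef_pos'].round(4),s['eef_rot'].round(3))
for u,v,a,c in blobs(im,'white',1500): print(np.round([u,v,a]),cv2.boundingRect(c),onz(ci,u,v,z)[:2].round(4))
E
python3 w.py w1 .035
```

```text
1.2667 [ 0.3712 -0.271   0.2533] [3.142 0.    0.006]
[ 316.  179. 2198.] (292, 149, 50, 59) [ 0.3678 -0.2736]
[ 458.   52. 3254.] (427, 5, 64, 96) [ 0.4998 -0.4154]
```

View pics/w1.png

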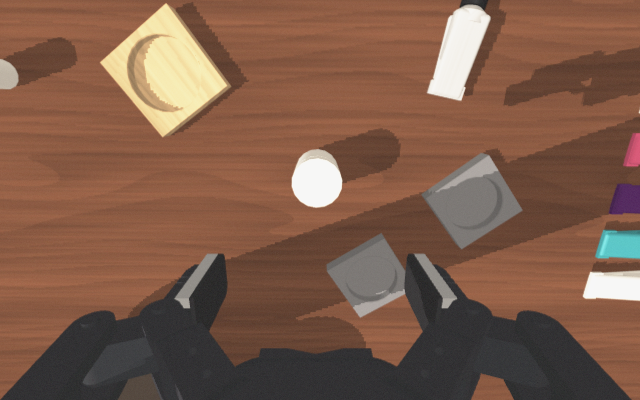

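The wrist view shows the jar_3 lid at (317,182) between the fingers, stand_4 at (165,70) and grey decoys at (370,275) and (472,200). The jar is clear to grasp.

Request:
servo_tool(commands=[[[-0.2,0.1,4,0],[-0.2,0.1,8,0],[-0.2,0.1,12,0],[-0.2,0.1,15,0],[-0.2,0.1,17.5,0],[-0.2,0.1,19.5,0],[-0.2,0.1,20.6,0],[-0.2,0.1,21.1,0],[-0.2,0.1,21.1,0]]], grip=1)

```text
time_s: 2.07
eef_pos: [0.3674, -0.2744, 0.0411]
eef_rot: [-3.14, 0.002, -0.001]
contact_force: [0.7, 0.2, 0.3]
opening: 1.001
gripper_force: 0.0
```

Request:
servo_tool(commands=[[[0,0,0,0],[0,0,0,0],[0,0,0,0],[0,0,0,0],[0,0,0,0],[0,0,0,0],[0,0,0,0],[0,0,0,0]]], grip=0)

```text
time_s: 2.73
eef_pos: [0.3692, -0.2743, 0.0435]
eef_rot: [3.139, -0.002, 0.001]
contact_force: [-1.9, -1.1, 6.6]
opening: 0.594
gripper_force: 62.1
```

Request:
servo_tool(commands=[[[0,0,-1,0],[0,0,-3,0],[0,0,-6,0],[0,0,-9,0],[0,0,-11,0],[0,0,-12,0],[0,0,-12,0]]])

```text
time_s: 3.32
eef_pos: [0.37, -0.2746, 0.1652]
eef_rot: [3.137, -0.005, 0.0]
contact_force: [0.1, -0.1, -2.4]
opening: 0.599
gripper_force: 62.8
```

Request:
servo_tool(commands=[[[1.5,0,0,0],[4.5,-0.3,0,0],[8.5,-0.6,0,0],[12.5,-1,0,0],[16.5,-1.4,0,0],[20,-1.9,0,0],[23,-1.9,0,0],[24.6,-1.9,0,0],[25,-1.9,0,0],[25,-1.9,0,0]]])

```text
time_s: 4.15
eef_pos: [0.6196, -0.2536, 0.1599]
eef_rot: [-3.14, 0.002, 0.001]
contact_force: [-0.2, 0.1, -2.0]
opening: 0.598
gripper_force: 62.8
```

```bash
python3 w.py w2 .10; python3 -c "
from station import ctrl
s=ctrl.sense();print(s['opening'],s['gripper_force'],s['contact_force'])"
```

```text
4.15 [ 0.6196 -0.2536  0.1599] [-3.14e+00  2.00e-03  1.00e-03]
[  316.   283. 16315.] (247, 197, 139, 157) [ 0.5812 -0.255 ]
[ 133.  132. 4009.] (91, 106, 88, 58) [ 0.6803 -0.1498]
0.595966522564136 62.79531419277191 [-0.02108702  0.5099825  -1.80703385]
```

View pics/w2.png

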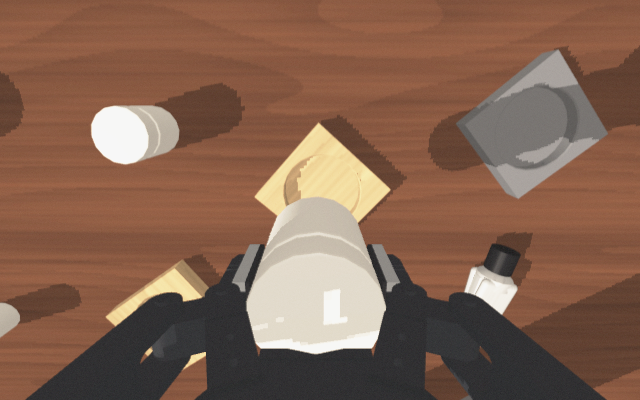

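The jar is held upright, and the stand_3 corners are at (319,123), (255,197) and (391,191). I'll project those corners to check the stand's centre.

Run:
```python
from station import ctrl
from h import *
ci=ctrl.camera_info("wrist")
a=[onz(ci,*p,.018)[:2] for p in((255,197),(391,191),(319,123))]
print(a,(a[0]+a[1])/2,np.linalg.norm(a[0]-a[1]),ctrl.sense()['eef_pos'])
```

```text
[array([ 0.61506768, -0.20077654]), array([ 0.62081705, -0.3220337 ]), array([ 0.67947668, -0.25777463])] [ 0.61794237 -0.26140512] 0.12139338410693265 [ 0.61801752 -0.25369544  0.16013939]
```

Request:
servo_tool(commands=[[[0,0.35,2,0],[0,0.35,4,0],[0,0.35,6,0],[0,0.35,8,0],[0,0.35,9,0],[0,0.35,9.8,0],[0,0.35,10.4,0],[0,0.35,10.8,0],[0,0.35,11.1,0],[0,0.35,11.1,0]]])

```text
time_s: 5.03
eef_pos: [0.6187, -0.2582, 0.0514]
eef_rot: [3.141, -0.0, -0.0]
contact_force: [-0.6, -0.1, -2.0]
opening: 0.595
gripper_force: 62.8
```

Request:
servo_tool(commands=[[[0,0,0.1,0],[0,0,0.2,0],[0,0,0.3,0],[0,0,0.3,0]]])

```text
time_s: 5.37
eef_pos: [0.6192, -0.2583, 0.0496]
eef_rot: [3.141, -0.001, -0.0]
contact_force: [-0.8, 0.9, 3.7]
opening: 0.595
gripper_force: 63.3
```

Request:
servo_tool(commands=[[[0,0,0,0],[0,0,0,0],[0,0,0,0],[0,0,0,0],[0,0,0,0],[0,0,0,0]]], grip=1)

```text
time_s: 5.87
eef_pos: [0.6186, -0.2581, 0.0482]
eef_rot: [-3.142, 0.0, -0.0]
contact_force: [-0.4, 0.2, 0.1]
opening: 1.0
gripper_force: 0.0
```

Request:
servo_tool(commands=[[[0,0,-1,0],[0,0,-3,0],[0,0,-6,0],[0,0,-9,0],[0,0,-13,0],[0,0,-17,0],[0,0,-20,0],[0,0,-20,0],[0,0,-20,0]]])

```text
time_s: 6.62
eef_pos: [0.6199, -0.2587, 0.2522]
eef_rot: [3.139, -0.006, -0.0]
contact_force: [-1.0, -0.2, -0.2]
opening: 0.998
gripper_force: 0.0
```

```bash
python3 w.py w3 .041
```

```text
6.6167 [ 0.6199 -0.2587  0.2522] [ 3.139 -0.006 -0.   ]
[  41.  289. 1706.] (7, 264, 70, 50) [0.4805 0.0786]
[ 314.  182. 2336.] (288, 150, 52, 68) [ 0.6162 -0.259 ]
[ 177.  127. 1888.] (149, 108, 58, 42) [ 0.675  -0.1148]
[  16.  124. 1676.] (0, 94, 39, 57) [0.6788 0.0537]
[ 472.  124. 5520.] (419, 68, 107, 109) [ 0.6789 -0.4261]
```

View pics/w3.png

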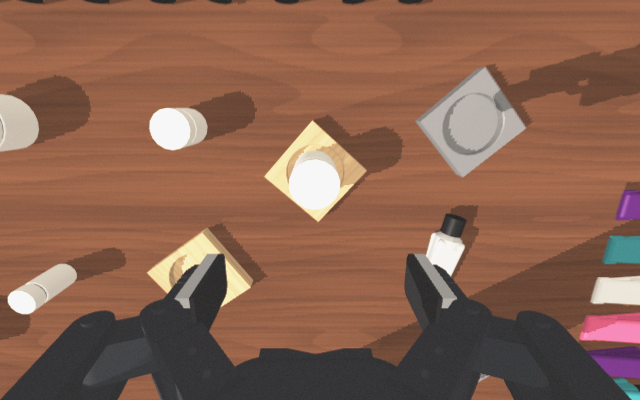

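jar_3 stands in its recess at (314,182). Next is jar_2 at about (0.675,-0.109).

Request:
servo_tool(commands=[[[2,-5,0,0],[4,-10,0,0],[5.6,-13,0,0],[5.6,-14.9,3,0],[5.6,-14.9,7,0],[5.6,-14.9,11,0],[5.6,-14.9,14.5,0],[5.6,-14.9,17.5,0],[5.6,-14.9,19.5,0],[5.6,-14.9,20.4,0]]])

```text
time_s: 7.5
eef_pos: [0.6699, -0.1079, 0.038]
eef_rot: [-3.139, 0.011, 0.0]
contact_force: [-0.9, -0.2, -0.5]
opening: 1.004
gripper_force: 0.0
```

Request:
servo_tool(commands=[[[0,0,0.2,0],[0,0,0.2,0],[0,0,0.2,0]]])

```text
time_s: 7.75
eef_pos: [0.6754, -0.1094, 0.0432]
eef_rot: [3.141, -0.001, -0.0]
contact_force: [-0.6, 0.1, 1.2]
opening: 1.0
gripper_force: 0.0
```

Request:
servo_tool(commands=[[[0,0,0,0],[0,0,0,0],[0,0,0,0],[0,0,0,0],[0,0,0,0],[0,0,0,0],[0,0,0,0],[0,0,0,0],[0,0,0,0]]], grip=0)

```text
time_s: 8.5
eef_pos: [0.6756, -0.1094, 0.0439]
eef_rot: [3.141, -0.003, -0.0]
contact_force: [-0.6, 0.2, 6.4]
opening: 0.471
gripper_force: 60.7
```

Request:
servo_tool(commands=[[[0,0,-1,0],[0,0,-3,0],[0,0,-6,0],[0,0,-9,0],[0,0,-11,0],[0,0,-12,0],[0,0,-12,0]]])

```text
time_s: 9.08
eef_pos: [0.6761, -0.1094, 0.1656]
eef_rot: [3.14, -0.005, -0.0]
contact_force: [0.4, -0.4, 0.1]
opening: 0.477
gripper_force: 60.6
```

Request:
servo_tool(commands=[[[-0.5,-1.5,0,0],[-1.5,-5,0,0],[-2.5,-9,0,0],[-3.5,-13,0,0],[-4.5,-17,0,0],[-6,-20.8,0,0],[-7.2,-24.6,0,0],[-8.4,-28.4,0,0],[-9.6,-32.2,0,0],[-10.8,-36,0,0]]])

```text
time_s: 9.92
eef_pos: [0.5633, 0.2526, 0.1598]
eef_rot: [3.14, 0.005, -0.0]
contact_force: [1.1, -0.7, 0.1]
opening: 0.474
gripper_force: 60.7
```

Request:
servo_tool(commands=[[[-1.2,-3.8,0,0],[-2.3,-7.6,0,0],[-3.4,-11.4,0,0],[-4.5,-15,0,0],[-5.3,-18,0,0],[-5.7,-19.4,0,0],[-5.7,-19.8,0,0],[-5.7,-19.8,0,0],[-5.7,-19.8,0,0]]])

```text
time_s: 10.67
eef_pos: [0.5093, 0.4473, 0.1611]
eef_rot: [3.139, 0.002, -0.0]
contact_force: [1.1, 0.0, -0.5]
opening: 0.476
gripper_force: 60.7
```

```bash
cat > st.py <<'E'
from station import ctrl
import cv2,sys
from h import *
s=ctrl.sense();ci=ctrl.camera_info("wrist");im=ctrl.capture("wrist");cv2.imwrite(f"pics/{sys.argv[1]}.png",im)
print(s['time_s'],s['eef_pos'].round(4),s['opening'],s['contact_force'].round(1))
m=cv2.inRange(cv2.cvtColor(im,cv2.COLOR_BGR2HSV),(15,50,170),(30,150,255))
for c in cv2.findContours(m,cv2.RETR_EXTERNAL,cv2.CHAIN_APPROX_NONE)[0]:
    if cv2.contourArea(c)<1500: continue
    p=c[:,0,:]; e=[p[p[:,0].argmin()],p[p[:,0].argmax()],p[p[:,1].argmin()],p[p[:,1].argmax()]]
    print("L R T B",[(tuple(map(int,x)),onz(ci,*x,.018)[:2].round(4).tolist()) for x in e])
E
python3 st.py w4
```

```text
10.6667 [0.5093 0.4473 0.1611] 0.4756744850312415 [ 1.1  0.  -0.5]
L R T B [((11, 294), [0.4062, 0.7478]), ((130, 314), [0.3825, 0.6341]), ((99, 287), [0.414, 0.6589]), ((22, 321), [0.3742, 0.7459])]
L R T B [((259, 180), [0.5221, 0.4954]), ((374, 206), [0.4979, 0.3925]), ((330, 133), [0.5628, 0.4333]), ((344, 223), [0.4814, 0.4193])]
L R T B [((447, 84), [0.6015, 0.3395]), ((571, 29), [0.6411, 0.2491]), ((487, 0), [0.6605, 0.317]), ((523, 110), [0.5814, 0.2741])]
```

View pics/w4.png

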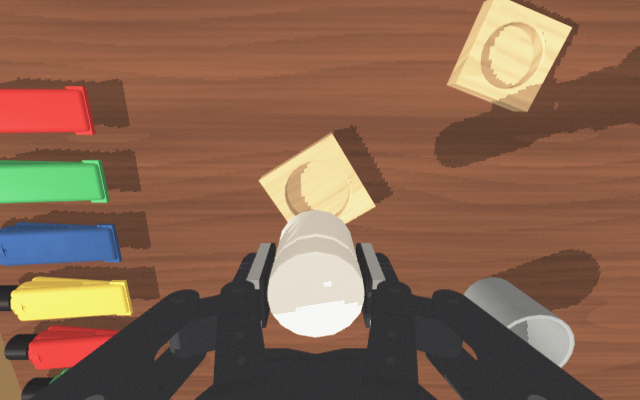

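jar_2 is held over stand_2, whose corners (259,180) and (374,206) give a centre of about (0.510,0.445). I'll lower it now.

Request:
servo_tool(commands=[[[0,0.1,2,0],[0,0.1,4,0],[0,0.1,6,0],[0,0.1,8,0],[0,0.1,9,0],[0,0.1,9.8,0],[0,0.1,10.4,0],[0,0.1,10.8,0],[0,0.1,11.1,0],[0,0.1,11.1,0]]])

```text
time_s: 11.55
eef_pos: [0.51, 0.4479, 0.0515]
eef_rot: [-3.141, -0.0, -0.0]
contact_force: [-0.5, 0.6, -1.1]
opening: 0.476
gripper_force: 60.7
```

Request:
servo_tool(commands=[[[0,0,0.1,0],[0,0,0.2,0],[0,0,0.3,0],[0,0,0.3,0]]])

```text
time_s: 11.88
eef_pos: [0.5102, 0.4484, 0.0499]
eef_rot: [-3.141, -0.002, 0.0]
contact_force: [-1.3, -0.6, 4.4]
opening: 0.477
gripper_force: 61.3
```

Request:
servo_tool(commands=[[[0,0,0,0],[0,0,0,0],[0,0,0,0],[0,0,0,0],[0,0,0,0],[0,0,0,0],[0,0,0,0]]], grip=1)

```text
time_s: 12.47
eef_pos: [0.5097, 0.4479, 0.0482]
eef_rot: [3.141, 0.0, -0.0]
contact_force: [0.8, 0.4, -0.2]
opening: 1.003
gripper_force: 0.0
```

Request:
servo_tool(commands=[[[0,0,-1,0],[0,0,-3,0],[0,0,-6,0],[0,0,-9,0],[0,0,-13,0],[0,0,-17,0],[0,0,-20,0],[0,0,-20,0]]])

```text
time_s: 13.13
eef_pos: [0.513, 0.4505, 0.2582]
eef_rot: [-3.132, -0.013, -0.0]
contact_force: [0.9, 1.5, 0.8]
opening: 1.001
gripper_force: 0.0
```

```bash
python3 w.py w5 .033
```

```text
13.1333 [0.513  0.4505 0.2582] [-3.132 -0.013 -0.   ]
[ 324.  186. 1626.] (300, 159, 63, 58) [0.5027 0.4409]
```

Request:
servo_tool(commands=[[[-0.3,4,0,0],[-0.6,8,0,0],[-0.9,12,0,0],[-1.2,16,0,0],[-1.5,20,0,0],[-1.8,24,0,0],[-2.2,28,0,0],[-2.6,32,0,0],[-3,35,0,0],[-3.1,36,0,0]]])

```text
time_s: 14.02
eef_pos: [0.4763, 0.0841, 0.2473]
eef_rot: [3.139, 0.004, -0.003]
contact_force: [-0.6, -0.6, -0.2]
opening: 1.005
gripper_force: 0.0
```

Request:
servo_tool(commands=[[[0,0,0,0],[0,0,0,0]]])

```text
time_s: 14.18
eef_pos: [0.4784, 0.0881, 0.2479]
eef_rot: [-3.141, 0.001, -0.002]
contact_force: [-0.0, -0.1, 0.2]
opening: 0.999
gripper_force: 0.0
```

```bash
python3 w.py w6 .033
```

```text
14.1833 [0.4784 0.0881 0.2479] [-3.141e+00  1.000e-03 -2.000e-03]
```

View pics/w5.png

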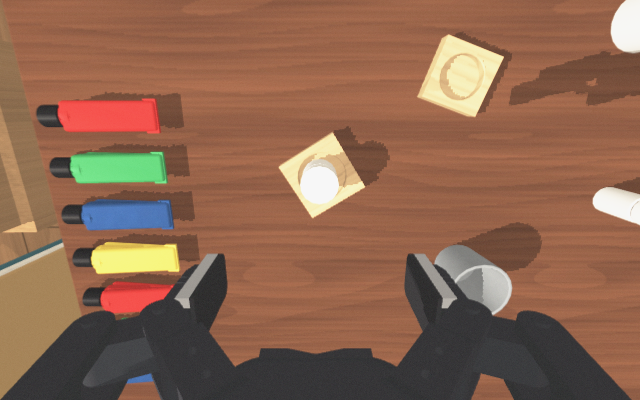

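View pics/w6.png

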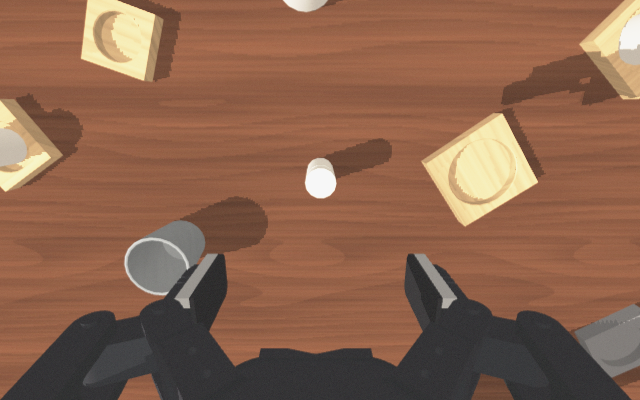

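jar_2 sits in stand_2 at (320,180). jar_1 is at (320,178), between the open fingers, so I'll descend and grasp it.

Request:
servo_tool(commands=[[[0,0.1,4,0],[0,0.1,8,0],[0,0.1,12,0],[0,0.1,15,0],[0,0.1,17.5,0],[0,0.1,19.3,0],[0,0.1,20.3,0],[0,0.1,20.6,0],[0,0.1,20.6,0]]])

```text
time_s: 14.98
eef_pos: [0.4784, 0.0884, 0.0412]
eef_rot: [-3.141, 0.002, 0.002]
contact_force: [0.2, -0.7, -0.1]
opening: 0.995
gripper_force: 0.0
```

Request:
servo_tool(commands=[[[0,0,0,0],[0,0,0,0],[0,0,0,0],[0,0,0,0],[0,0,0,0],[0,0,0,0],[0,0,0,0],[0,0,0,0],[0,0,0,0],[0,0,0,0]]], grip=0)

```text
time_s: 15.82
eef_pos: [0.4793, 0.0869, 0.0433]
eef_rot: [-3.141, -0.002, -0.001]
contact_force: [-0.9, 0.6, 5.7]
opening: 0.36
gripper_force: 59.0
```

Request:
servo_tool(commands=[[[0,0,-1,0],[0,0,-3,0],[0,0,-6,0],[0,0,-9,0],[0,0,-11,0],[0,0,-12,0],[0,0,-12,0]]])

```text
time_s: 16.4
eef_pos: [0.4805, 0.087, 0.1653]
eef_rot: [-3.141, -0.006, -0.001]
contact_force: [1.2, 0.0, -0.1]
opening: 0.359
gripper_force: 59.3
```

Request:
servo_tool(commands=[[[1,-1.5,0,0],[3,-4.5,0,0],[5.3,-7.8,0,0],[7.6,-11.1,0,0],[9.9,-14.4,0,0],[12,-17.5,0,0],[13.5,-19.7,0,0],[14.2,-20.7,0,0],[14.2,-20.7,0,0],[14.2,-20.7,0,0]]])

```text
time_s: 17.23
eef_pos: [0.6198, 0.2937, 0.1604]
eef_rot: [3.14, 0.003, 0.001]
contact_force: [0.3, -0.7, -0.8]
opening: 0.358
gripper_force: 59.5
```

```bash
python3 st.py w7
```

```text
17.2333 [0.6198 0.2937 0.1604] 0.35758882338566395 [ 0.3 -0.7 -0.8]
L R T B [((110, 288), [0.5231, 0.4945]), ((211, 287), [0.5243, 0.3949]), ((176, 245), [0.5697, 0.4232]), ((125, 306), [0.5023, 0.4835])]
L R T B [((272, 210), [0.6046, 0.3315]), ((365, 170), [0.6415, 0.2489]), ((295, 142), [0.6656, 0.3095]), ((339, 231), [0.584, 0.2702])]
```

View pics/w7.png

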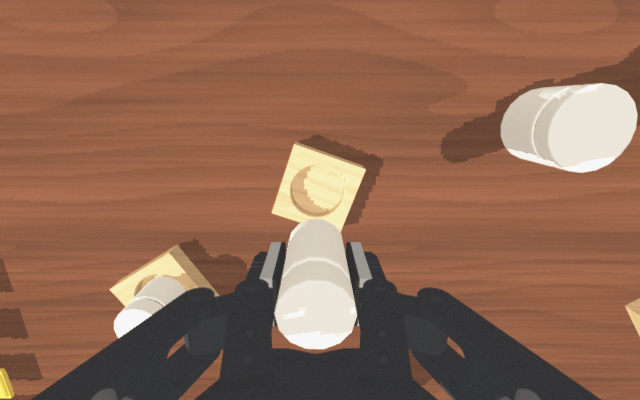

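jar_1 is over stand_1, with corners at (272,210) and (365,170) and the centre at about (0.622,0.292). I'll lower it.

Request:
servo_tool(commands=[[[0,0.1,2,0],[0,0.1,4,0],[0,0.1,6,0],[0,0.1,8,0],[0,0.1,9,0],[0,0.1,9.8,0],[0,0.1,10.4,0],[0,0.1,10.8,0],[0,0.1,11.1,0],[0,0.1,11.1,0]]])

```text
time_s: 18.12
eef_pos: [0.6208, 0.2929, 0.0515]
eef_rot: [-3.141, -0.0, -0.0]
contact_force: [0.3, 0.3, -1.3]
opening: 0.358
gripper_force: 59.5
```

Request:
servo_tool(commands=[[[0,0,0.1,0],[0,0,0.2,0],[0,0,0.3,0],[0,0,0.3,0]]])

```text
time_s: 18.45
eef_pos: [0.6212, 0.2932, 0.0494]
eef_rot: [-3.141, -0.001, 0.0]
contact_force: [-0.9, -1.4, 2.6]
opening: 0.359
gripper_force: 59.8
```

Contact is felt, so I'll release and go on to jar_4 at about (0.680,0.1015).

Request:
servo_tool(commands=[[[0,0,0,0],[0,0,0,0],[0,0,0,0],[0,0,0,0],[0,0,0,0],[0,0,0,0],[0,0,0,0]]], grip=1)

```text
time_s: 19.03
eef_pos: [0.6206, 0.2929, 0.0482]
eef_rot: [3.142, 0.0, -0.0]
contact_force: [-0.0, -0.0, 0.4]
opening: 0.999
gripper_force: 0.0
```

Request:
servo_tool(commands=[[[0,0,-1,0],[0,0,-3,0],[0,0,-6,0],[0,0,-9,0],[0,0,-13,0],[0,0,-17,0],[0,0,-20,0],[0,0,-20,0]]])

```text
time_s: 19.7
eef_pos: [0.6245, 0.2945, 0.2583]
eef_rot: [-3.136, -0.015, -0.0]
contact_force: [1.0, -0.6, 0.1]
opening: 0.999
gripper_force: 0.0
```

Request:
servo_tool(commands=[[[1,4,0,0],[2,8,0,0],[4,12,0,0],[5.5,16,0,0],[5.9,18.5,0,0],[5.9,19.1,0,0],[5.9,19.1,0,0],[5.9,19.1,0,0],[5.9,19.1,0,0]]])

```text
time_s: 20.45
eef_pos: [0.6792, 0.1034, 0.2486]
eef_rot: [-3.141, 0.0, 0.001]
contact_force: [0.0, 0.5, 0.3]
opening: 1.002
gripper_force: 0.0
```

```bash
python3 w.py w8 .03
```

```text
20.45 [0.6792 0.1034 0.2486] [-3.141e+00  0.000e+00  1.000e-03]
[  45.  307. 2034.] (11, 280, 68, 54) [0.5048 0.454 ]
[ 615.  224. 2290.] (583, 198, 57, 60) [ 0.6213 -0.2527]
[ 320.  178. 2882.] (291, 145, 60, 65) [0.6768 0.097 ]
[  68.   17. 1584.] (40, 0, 56, 37) [0.8378 0.3446]
```

View pics/w8.png

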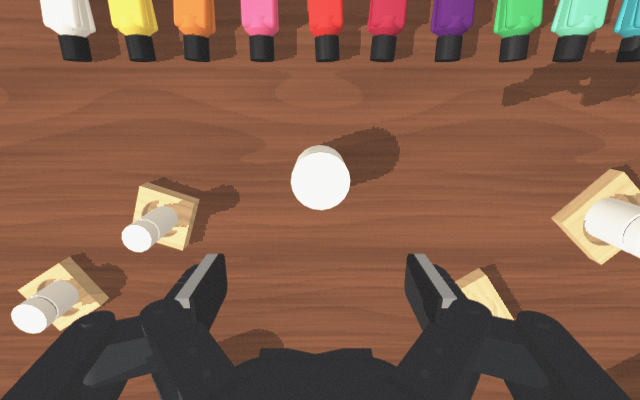

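jar_1 is seated at (150,225). The jar_4 lid is at (320,178), about 3 mm toward -y from the fingers' centre, so I'll correct for that while descending.

Request:
servo_tool(commands=[[[0,0.3,4,0],[0,0.3,8,0],[0,0.3,12,0],[0,0.3,14,0],[0,0.3,16,0],[0,0.3,18,0],[0,0.3,19.6,0],[0,0.3,20.4,0],[0,0.3,20.6,0],[0,0.3,20.6,0]]])

```text
time_s: 21.33
eef_pos: [0.6794, 0.1, 0.042]
eef_rot: [-3.142, 0.001, 0.001]
contact_force: [0.8, -0.4, 0.4]
opening: 1.002
gripper_force: 0.0
```

Request:
servo_tool(commands=[[[0,0,0,0],[0,0,0,0],[0,0,0,0],[0,0,0,0],[0,0,0,0],[0,0,0,0],[0,0,0,0],[0,0,0,0]]], grip=0)

```text
time_s: 22.0
eef_pos: [0.681, 0.0991, 0.0442]
eef_rot: [-3.141, -0.004, -0.0]
contact_force: [-0.5, 1.2, 5.5]
opening: 0.71
gripper_force: 65.6
```

Request:
servo_tool(commands=[[[0,0,-1,0],[0,0,-3,0],[0,0,-6,0],[0,0,-9,0],[0,0,-11,0],[0,0,-12,0],[0,0,-12,0],[0,0,-12,0]]])

```text
time_s: 22.67
eef_pos: [0.6792, 0.0988, 0.1622]
eef_rot: [3.142, 0.0, -0.0]
contact_force: [-0.3, 0.0, -2.3]
opening: 0.709
gripper_force: 65.3
```

Request:
servo_tool(commands=[[[-1,1,0,0],[-3.5,3.5,0,0],[-6.3,6.3,0,0],[-9.1,9.1,0,0],[-11.9,11.9,0,0],[-14.7,14.8,0,0],[-17.5,17.6,0,0],[-19.6,19.8,0,0],[-20.1,20.4,0,0],[-20.1,20.4,0,0]]])

```text
time_s: 23.5
eef_pos: [0.4753, -0.1059, 0.1606]
eef_rot: [-3.14, 0.005, -0.003]
contact_force: [-0.6, -0.1, -1.6]
opening: 0.713
gripper_force: 65.5
```

Request:
servo_tool(commands=[[[0,0,0,0],[0,0,0,0]]])

```text
time_s: 23.67
eef_pos: [0.4796, -0.1045, 0.1617]
eef_rot: [-3.141, -0.0, -0.0]
contact_force: [-0.6, -0.1, -1.4]
opening: 0.713
gripper_force: 65.5
```

```bash
python3 st.py w9
```

```text
23.6667 [ 0.4796 -0.1045  0.1617] 0.71342605633961 [-0.6 -0.1 -1.4]
L R T B [((243, 183), [0.4896, -0.0414]), ((390, 207), [0.4673, -0.1735]), ((329, 118), [0.5455, -0.117]), ((364, 224), [0.4507, -0.1507])]
L R T B [((431, 26), [0.6138, -0.1945]), ((571, 38), [0.6055, -0.304]), ((454, 0), [0.6312, -0.2098]), ((508, 98), [0.5613, -0.2633])]
```

View pics/w9.png

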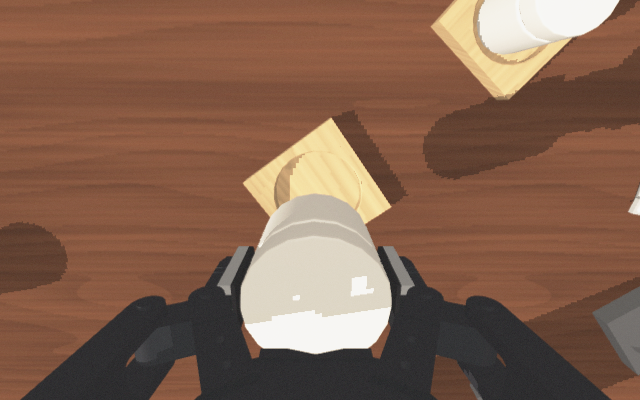

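jar_4 is over stand_4, with corners at (243,183) and (390,207) and the centre at about (0.4785,-0.1055). I'll lower it.

Request:
servo_tool(commands=[[[0,0.1,2,0],[0,0.1,4,0],[0,0.1,6,0],[0,0.1,8,0],[0,0.1,9,0],[0,0.1,9.8,0],[0,0.1,10.4,0],[0,0.1,10.8,0],[0,0.1,11.1,0],[0,0.1,11.1,0]]])

```text
time_s: 24.55
eef_pos: [0.479, -0.106, 0.0512]
eef_rot: [3.142, -0.0, 0.0]
contact_force: [0.9, 0.4, -1.6]
opening: 0.709
gripper_force: 65.6
```

Request:
servo_tool(commands=[[[0,0,0.1,0],[0,0,0.2,0],[0,0,0.3,0],[0,0,0.3,0]]])

```text
time_s: 24.88
eef_pos: [0.4791, -0.1062, 0.0502]
eef_rot: [3.141, -0.002, -0.0]
contact_force: [-3.1, 1.3, 12.0]
opening: 0.711
gripper_force: 67.0
```

Request:
servo_tool(commands=[[[0,0,0,0],[0,0,0,0],[0,0,0,0],[0,0,0,0],[0,0,0,0],[0,0,0,0],[0,0,0,0]]], grip=1)

```text
time_s: 25.47
eef_pos: [0.4786, -0.1061, 0.0482]
eef_rot: [-3.142, 0.0, -0.0]
contact_force: [-0.6, 0.1, -0.2]
opening: 0.996
gripper_force: 0.0
```

Request:
servo_tool(commands=[[[0,0,-1,0],[0,0,-3,0],[0,0,-6,0],[0,0,-9,0],[0,0,-13,0],[0,0,-17,0],[0,0,-20,0],[0,0,-20,0],[0,0,-20,0]]])

```text
time_s: 26.22
eef_pos: [0.4799, -0.1064, 0.2504]
eef_rot: [3.14, -0.005, -0.0]
contact_force: [-0.4, -0.1, -0.6]
opening: 1.002
gripper_force: 0.0
```

Run:
```python
from station import ctrl
import cv2,numpy as np
from h import *
w=ctrl.capture("wrist");s=ctrl.capture("scene")
T=ctrl.camera_info("scene")
for j,x,y,h in((1,.621,.2935,.066),(2,.51,.447,.054),(3,.619,-.257,.07),(4,.4785,-.105,.06)):
    p=proj(T,(x,y,.006+h/2)); b=min(blobs(s,'white'),key=lambda b:np.hypot(b[0]-p[0],b[1]-p[1]))
    print(j,p.round(1),onz(T,b[0],b[1],.006+h/2)[:2].round(4),cv2.boundingRect(b[3]))
cv2.imwrite("pics/fin.png",np.hstack([cv2.resize(w[:,100:540],(400,364)),cv2.resize(s[130:320,120:540],(400,181)).repeat(2,0)[:364] if 0 else cv2.copyMakeBorder(cv2.resize(s[130:320,120:540],(400,181)),0,183,0,0,0)]))
```

```text
1 [423.4 244.3] [0.6186 0.296 ] (417, 231, 16, 27)
2 [477.2 223.4] [0.5062 0.4526] (470, 211, 20, 24)
3 [217.9 229.2] [ 0.618  -0.2577] (206, 214, 24, 31)
4 [282.6 203.9] [ 0.4755 -0.1042] (272, 190, 23, 28)
```

View pics/fin.png

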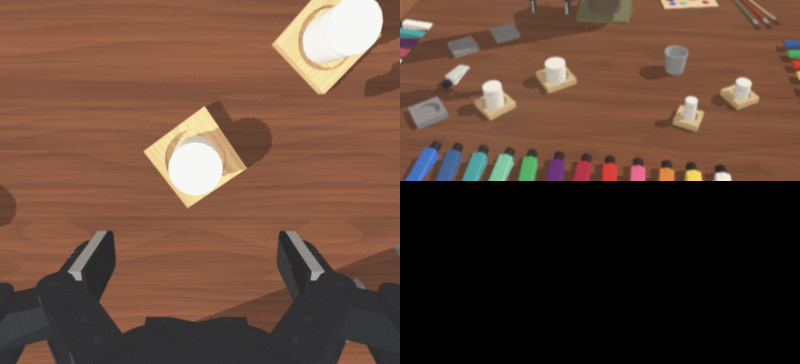

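All four jars stand upright in their recesses. In the right-hand panel they are at about (556,70), (492,95), (690,107) and (742,88). The cup and tube are where they were, and the gripper is clear.

```bash
python3 -c "
from station import ctrl
print(ctrl.close_job())"
```

```text
the job is handed in; nothing more can be done
None
```

I put all four jars into their matching stands, upright on the recess floors, left the cup and tube alone, and handed the job in at about 26 s; the hand-in returned no verdict.

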